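# Sort the gamelan key pegs into their row trays

## Task

Sort the three carved key pegs by size: lay the broad one in the channel of the wide row tray and the two slim ones end to end in that of the narrow tray. Then push each row in under its tray's roof, the slim pegs touching, until it meets the stop block hidden there, which you can only find by feel, and has nudged that block back by roughly 5 to 10 mm, not more. Leave the whetstone, mallet, file handle and gangsa key where they are.

Things in the scene. Friction and masses are not known exactly. Their poses are not given: they have to be found in the camera images.
- broad_center (a point): the one broad jackfruit-wood peg, a squared bar 36 mm wide (its y), 110 mm long (its x) and 28 mm tall (its z), lying on its underside on the bench; this point is its centre, 14 mm above its underside. About 75 g.
- slim1_center (a point): slim (one of two alike) jackfruit-wood peg, a squared bar 20 mm wide (its y), 60 mm long (its x) and 28 mm tall (its z), lying on its underside on the bench; this point is its centre, 14 mm above its underside. About 30 g.
- slim2_center (a point): slim (one of two alike) jackfruit-wood peg, a squared bar 20 mm wide (its y), 60 mm long (its x) and 28 mm tall (its z), lying on its underside on the bench; this point is its centre, 14 mm above its underside. About 30 g.
- bay_wide_edge (a point): wide dark teak row tray, fixed: a straight channel 46 mm wide for the broad peg, laid lengthwise (in one line). This point: on the channel's centre line and floor, under the roof's front edge. x runs along the channel into the roofed part, away from the robot (+- the tray's yaw); y across; z up. Open from above from x = -160 to 0 mm, roofed from 0 to 150 mm; no wall across the near end.
- bay_narrow_edge (a point): narrow dark teak row tray, fixed: a straight channel 30 mm wide for the two slim pegs, laid lengthwise (in one line). This point: on the channel's centre line and floor, under the roof's front edge. x runs along the channel into the roofed part, away from the robot (+- the tray's yaw); y across; z up. Open from above from x = -160 to 0 mm, roofed from 0 to 150 mm; no wall across the near end.
- bay_wide: the wide tray as a whole; origin 6 mm below its roof-edge point, on the bench, same axes. Its floor is 6 mm thick. Beside the open part its walls (6 mm thick) rise only 8 mm above the channel's floor. Roofed part: headroom 34 mm, roof top 42 mm above the channel's floor.
- bay_narrow: the narrow tray as a whole; origin 6 mm below its roof-edge point, on the bench, same axes. Its floor is 6 mm thick. Beside the open part its walls (6 mm thick) rise only 8 mm above the channel's floor. Roofed part: headroom 34 mm, roof top 42 mm above the channel's floor.
- stop_wide (a joint): travel of the stop block hidden under the wide tray's roof, pushed inward (m; 0 at the start, hard end 0.045). It closes the channel; its face starts 40 to 75 mm beyond the roof's front edge, different every time, so feel for it with the row. Held by friction: yields at about 5 N and stays where it is pushed; a free row of pegs slides at under 1.5 N.
- stop_narrow (a joint): travel of the stop block hidden under the narrow tray's roof, pushed inward (m; 0 at the start, hard end 0.045). It closes the channel; its face starts 45 to 85 mm beyond the roof's front edge, different every time, so feel for it with the row. Held by friction: yields at about 5 N and stays where it is pushed; a free row of pegs slides at under 1.5 N.
- whetstone: round black whetstone, 68 mm across, 22 mm thick, to be left alone; origin at the centre of its underside
- mallet: wooden mallet with a horn tip, 220 mm long (x), head 75 mm wide and 34 mm tall, lying on the bench, to be left alone; origin on the bench under its middle
- file_handle: brass file handle with a steel tang, 122 mm long (x, from -65 to 57 mm), 22 mm wide, 18 mm thick, to be left alone; origin at its underside
- gangsa_key: bronze gangsa key, 190 mm long (y), 50 mm wide, 9 mm thick, lying flat, to be left alone; origin at the centre of its underside
There are look-alikes about, which are no part of the job. What is shaped like the part that bears broad_center but grey is not meant. What is shaped like the part that bears slim2_center but blue is not meant.

How it is judged (in metres and radians):
At the end, for the whole second after the job is handed in: Broad peg in the wide channel, slim pegs in the narrow: flat on its floor (height within 4 mm), within 9 mm of its centre line, centre -130 to 100 mm from the roof edge; the centres of the slim pair at most 67 mm apart; each stop block pushed back 2 to 15 mm and at rest (y of broad_center in the frame of bay_wide_edge between -0.009 and 0.009 m and x of broad_center in the frame of bay_wide_edge between -0.13 and 0.1 m and z of broad_center in the frame of bay_wide_edge between 0.01 and 0.018 m and y of slim1_center in the frame of bay_narrow_edge between -0.009 and 0.009 m and x of slim1_center in the frame of bay_narrow_edge between -0.13 and 0.1 m and z of slim1_center in the frame of bay_narrow_edge between 0.01 and 0.018 m and y of slim2_center in the frame of bay_narrow_edge between -0.009 and 0.009 m and x of slim2_center in the frame of bay_narrow_edge between -0.13 and 0.1 m and z of slim2_center in the frame of bay_narrow_edge between 0.01 and 0.018 m and distance between slim1_center and slim2_center below 0.067 m and value of joint stop_wide between 0.002 and 0.015 m and value of joint stop_narrow between 0.002 and 0.015 m and velocity of joint each of stop_wide, stop_narrow below 0.005 m/s); the robot touches nothing.
It fails at once if the whetstone is shifted by more than 20 mm (distance of whetstone from where it was at the start of the episode above 0.02 m).
It fails at once if the mallet is shifted by more than 20 mm (distance of mallet from where it was at the start of the episode above 0.02 m).
It fails at once if the file handle is shifted by more than 20 mm (distance of file_handle from where it was at the start of the episode above 0.02 m).
It fails at once if the gangsa key is shifted by more than 20 mm (distance of gangsa_key from where it was at the start of the episode above 0.02 m).
It also fails if it takes over 72 s, if anything falls off the work surface, if the arm or the gripper's body presses on something with over 40 N, if the wrist force passes 120 N, or if a joint passes its speed limit or range.

## Robot

A 6-joint arm with a two-finger parallel gripper is mounted at the origin on the work surface. World frame = base frame: x ahead of the robot, y to its left, z up, the work surface at z = 0. Lengths are in m, angles in degrees, forces in N, time in s.
With the tool pointing down it reaches from about 0.25 to 0.725 m from the base axis. Payload 9.7 kg.
Tool frame: the origin (TCP) lies on the centre line of the jaws, within the pads' length; the fingertips stand tip_reach ahead of it and the grasp point (between the pads) lies 2 mm behind it (tip_reach is the distance from the TCP to the fingertips, in m); z points along the fingers, y is the direction in which the jaws open and shut (so a half turn about z gives the same grasp; the last joint's range is limited). The gripper opens to 85 mm and grips with 20 to 120 N. Pads are 22 mm wide; open, the fingers measure 114 mm over their backs; the gripper's body (76 mm by 85 mm) begins 54 mm behind the grasp point. The pads swing forward as they close: fully open they stand 13 mm farther back than shut.
Start: joints at [-67.838, 4.979, 10.078, 95.1, 0, 90], TCP at [0.207, -0.509, 0.248] pointing down, gripper open.
Joint ranges: [-179.16, 179.16], [-48.56, 103.87], [-65.8, 70.77], [-126.05, 130.52], [-82.76, 87.17], [-180, 180]. Speed limits (degrees/s): [127.2, 127.2, 147.25, 180, 180, 180].

## Interface

Orientations are given as [roll, pitch, yaw] about the fixed x, y, z axes, in that order (R = Rz(yaw) Ry(pitch) Rx(roll)).
In Python, from workcell import get_obs, camera, calibration, job_done, tip_reach gives the robot as it stands.
- The arm moves only by the tool apply_moves, never from a script. Its argument "rows" is a list of rows, each a list of 7 numbers: the shift along the world's x, y, z in mm, then the turn, a rotation vector about the world's x, y, z in degrees, then the closure, from 0 (fully open) to 1 (shut). A call has 1 to 20 rows; each row shifts and turns the commanded pose from where the row before left it; what a row does not reach is not made up. A row lasts 1/8 s, in which the tool goes at most 62.5 mm and 10.7 degrees, less where a joint would pass 70% of its speed; a pose out of reach is approached as far as the arm can. A call with a gripper value outside its range is refused whole. The fingers move at their own pace and stop on an object; "grip_force" is the grip in N (left out, the last holds). Time passes only in rows, so rows that do not move let the fingers close. It gives the time, the measured TCP pose, the force and the opening at its end, in the units of the state.
- get_obs(): the state, without advancing time (a new reading comes with each control period).
- camera(name): name is "side" or "top"; returns the picture (384x512x3 uint8, red, green, blue); there is no depth.
- calibration(name): a dict with "intrinsics" (3x3 intrinsics, pixels), "T" (4x4, takes a point from camera to world coordinates). Camera axes: x right, y down, z forward; pixel columns grow to the right and rows downward; lengths in m; the calibration is good to about 2 mm. A picture is of the moment at which its call begins. calibration takes no time and is no camera call.
- job_done(): hands the job in, once; it reports no verdict.
The state is a dict: "time": time; "q": joint angles; "qd": joint speeds; "joint_efforts": joint torques, N m; "ee_pos": TCP position; "tcp_rot": TCP orientation; "wrist_force": force on the tool from outside, world axes, zero at the start; "torque": the same for the moment, N m; "opening": finger opening in m.
Only numpy, scipy, OpenCV 4.12 (cv2) and the standard library are available. Lean on these libraries where they do the work, as an engineer would, in place of code of your own. Each camera call takes 0.05 s, during which the arm holds its last target.

## Working session

There is one attempt and no reset: what is moved stays moved. The work goes in short steps, Python scripts to look and compute and a tool call to move; the robot and the scene stay as the last step left them, time stands still between calls to the robot, and variables do not carry over. Pictures are saved under pics/ and viewed, and the job is handed in when it is done.

Besides the shell and the picture viewer there is one more tool, called by a JSON object that holds its "api" and its "payload". apply_moves: Moves the arm, as the interface text tells. Its arguments: {"type":"object","properties":{"rows":{"type":"array","items":{"type":"array","items":{"type":"number"}}},"grip_force":{"type":"number"}},"required":["rows"]}

```bash
mkdir -p pics; ls; python3 - <<'E'
from workcell import *
import cv2,numpy as np
print(get_obs(), tip_reach)
for n in("side","top"):
    cv2.imwrite(f"pics/{n}0.png",camera(n)[:,:,::-1]); print(n,calibration(n))
E
```

```text
pics
{'time': 0.0, 'q': array([-6.78382823e+01,  5.01049402e+00,  1.00344649e+01,  9.51005897e+01,
        3.50536477e-05,  9.00005561e+01]), 'qd': array([ 0.06225939, -0.12594255, -0.01369672, -0.00483801, -0.05116366,
        0.04456875]), 'joint_efforts': array([-1.82041873e-03, -5.20377874e+01,  4.64814055e+01,  1.60422223e-02,
       -1.61674907e-04, -1.58222448e-06]), 'ee_pos': array([ 0.20739116, -0.50916829,  0.24758898]), 'tcp_rot': array([-1.79923381e+02, -3.43099866e-05,  2.21611616e+01]), 'wrist_force': array([ 0.37987828,  0.61254949, -0.34645326]), 'torque': array([-0.03440982, -0.00918798, -0.01308361]), 'opening': 0.08529598651467521} 0.017
side {'intrinsics': array([[393.11590026,   0.        , 253.99150367],
       [  0.        , 393.11590026, 191.95008183],
       [  0.        ,   0.        ,   1.        ]]), 'T': array([[-0.992797  , -0.07551432,  0.09301454,  0.4849112 ],
       [-0.11799585,  0.75082594, -0.6498749 ,  0.71602152],
       [-0.02076286, -0.65616918, -0.75432812,  0.85805392],
       [ 0.        ,  0.        ,  0.        ,  1.        ]])}
top {'intrinsics': array([[354.36107709,   0.        , 256.86983991],
       [  0.        , 354.36107709, 185.89512324],
       [  0.        ,   0.        ,   1.        ]]), 'T': array([[ 0.00737676, -0.9938353 ,  0.11062086,  0.45000923],
       [-0.99991169, -0.00610816,  0.0118025 ,  0.00823208],
       [-0.01105405, -0.11069815, -0.9937926 ,  1.22144705],
       [ 0.        ,  0.        ,  0.        ,  1.        ]])}
```

View pics/top0.png

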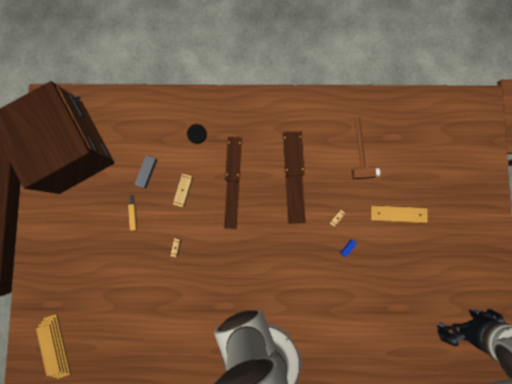

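View pics/side0.png

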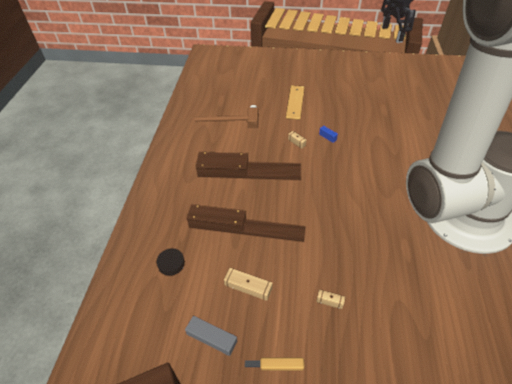

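The top view shows:
- **Broad:** pale bar at (182,190). The grey look-alike at (146,172) is not meant.
- **Slim:** pale bars at (175,247) and (337,218). The blue one at (348,247) is not meant.
- **Trays:** the left one at (232,182) looks narrow and the right one at (294,177) looks wide.

I'll confirm these in enlarged crops.

```bash
python3 - <<'E'
import cv2
t=cv2.imread("pics/top0.png")
def c(im,u,v,w,h,s,n): cv2.imwrite(f"pics/{n}.png",cv2.resize(im[v:v+h,u:u+w],None,fx=s,fy=s,interpolation=cv2.INTER_CUBIC))
c(t,130,145,75,115,5,"cA"); c(t,220,125,90,110,5,"cB"); c(t,320,200,40,60,8,"cC")
E
```

```text
(no output)
```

View pics/cA.png

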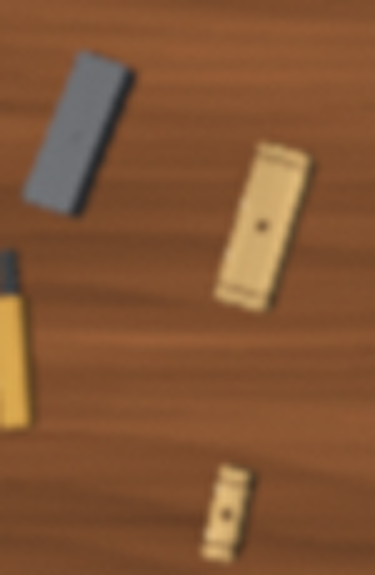

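View pics/cB.png

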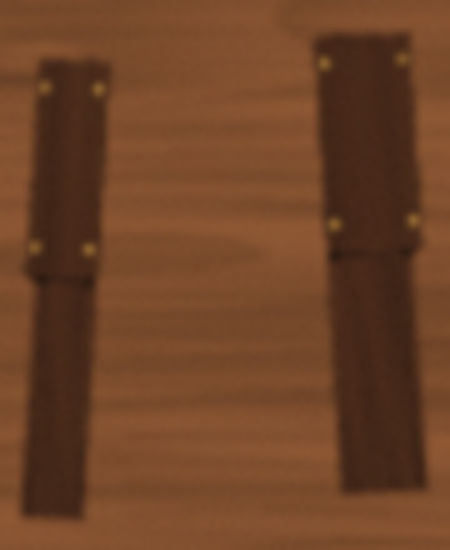

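View pics/cC.png

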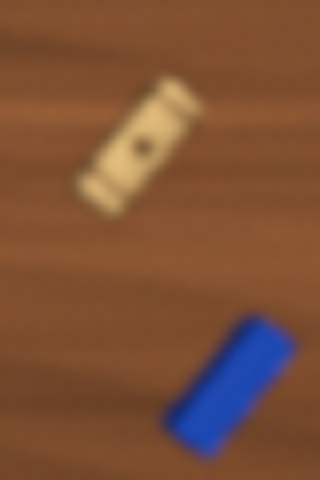

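Confirmed: the pale pegs carry the carving and centre dots, and the grey and blue bars are plain. The left tray is the narrow one. Next I'll compute poses.

```bash
cat > h.py <<'E'
import numpy as np,cv2
from workcell import calibration
C={n:calibration(n) for n in("side","top")}
def pt(n,u,v,z):
    c=C[n];d=c["T"][:3,:3]@np.linalg.inv(c["intrinsics"])@[u,v,1];o=c["T"][:3,3]
    return o+d*(z-o[2])/d[2]
def proj(n,p):
    c=C[n];T=np.linalg.inv(c["T"]);q=T[:3,:3]@np.array(p)+T[:3,3];q=c["intrinsics"]@q;return q[:2]/q[2]
def cr(U,V,s,u0,v0): return (U+.5)/s-.5+u0,(V+.5)/s-.5+v0
E
python3 - <<'E'
from h import *
def ang(d): return np.degrees(np.arctan2(d[1],d[0]))
for nm,s,u0,v0,cs,dot in [("broad",5,130,145,[(258,140),(314,155),(265,312),(213,295)],(262,226)),("slimA",5,130,145,[(222,465),(254,473),(232,562),(201,552)],(227,514)),("slimC",8,320,200,[(165,75),(207,107),(118,218),(75,185)],(143,147))]:
    P=[pt("top",*cr(*c,s,u0,v0),.028) for c in cs]
    d=(P[0]+P[1]-P[2]-P[3])/2
    print(nm,np.mean(P,0),pt("top",*cr(*dot,s,u0,v0),.028),"len",np.linalg.norm(d),"w",np.linalg.norm(P[0]-P[1]),ang(d))
for nm,L in [("narrow",[(22,515,.014),(82,519,.014),(25,277,.048),(97,280,.048),(40,58,.048),(112,65,.048)]),("wide",[(340,492,.014),(428,488,.014),(330,255,.048),(420,245,.048),(315,38,.048),(411,35,.048)])]:
    P=[pt("top",*cr(a,b,5,220,125),z) for a,b,z in L]
    M=[(P[i]+P[i+1])/2 for i in(0,2,4)]
    print(nm,*[np.round(m,4) for m in M],[np.linalg.norm(P[i]-P[i+1]) for i in(0,2,4)],ang(M[1]-M[0]),ang(M[2]-M[0]),np.linalg.norm(M[1]-M[0]))
# colour blobs + side
for n in("top","side"):
    im=cv2.imread(f"pics/{n}0.png");h=cv2.cvtColor(im,cv2.COLOR_BGR2HSV)
    m=cv2.inRange(h,(12,50,150),(30,160,255))
    k,l,st,ce=cv2.connectedComponentsWithStats(m)
    for i in range(1,k):
        if st[i,4]>60: print(n,st[i],cv2.minAreaRect(np.argwhere(l==i)[:,::-1].astype(np.float32)))
E
python3 - <<'E'
import cv2
t=cv2.imread("pics/side0.png")
def c(u,v,w,h,s,n): cv2.imwrite(f"pics/{n}.png",cv2.resize(t[v:v+h,u:u+w],None,fx=s,fy=s,interpolation=cv2.INTER_CUBIC))
c(180,140,135,110,5,"sB"); c(215,260,140,60,5,"sA"); c(280,120,40,40,10,"sC")
E
```

```text
broad [0.56856334 0.27594597 0.028     ] [0.56796298 0.27633141 0.028     ] len 0.11036255451417112 w 0.039872545550941225 -15.069687103345982
slimA [0.37565326 0.29361388 0.028     ] [0.37491594 0.29377179 0.028     ] len 0.05933682076221042 w 0.022213431497990942 -12.120479284173525
slimC [ 0.47697105 -0.24734809  0.028     ] [ 0.47661323 -0.2480415   0.028     ] len 0.06002209447661281 w 0.021804104899049388 -39.48300383530623
narrow [0.4404 0.1125 0.014 ] [0.5989 0.1061 0.048 ] [0.7471 0.0982 0.048 ] [np.float64(0.04078806015157859), np.float64(0.04820709133109081), np.float64(0.049091727966771075)] -2.332099291704969 -2.6817186190174107 0.1622743969780602
wide [ 0.4602 -0.1122  0.014 ] [ 0.6194 -0.1036  0.048 ] [ 0.7653 -0.0961  0.048 ] [np.float64(0.05960783815766033), np.float64(0.060498850766578884), np.float64(0.06498917498815412)] 3.092899735853273 3.0173688305160944 0.16297072011241137
top [173 173  19  34 357] ((181.82164001464844, 189.82974243164062), (10.88117790222168, 33.15818405151367), 17.10272979736328)
top [330 210  16  17 118] ((337.1065673828125, 217.67210388183
[... 4668 characters left out ...]
.0), (28.134132385253906, 13.339458465576172), 14.03624439239502)
side [139 298  14  41  68] ((145.6730194091797, 318.0537109375), (2.3053271770477295, 42.055755615234375), 17.2414608001709)
side [ 86 300  33  80 395] ((100.7293930053711, 339.20361328125), (7.107784748077393, 84.14468383789062), 21.03750991821289)
side [383 311  13  73 223] ((388.30328369140625, 347.0841369628906), (72.67948913574219, 4.929743766784668), 83.11827850341797)
side [365 335   9  49 278] ((368.6105041503906, 359.09942626953125), (48.196449279785156, 7.515913009643555), 86.98721313476562)
side [196 346  14  38 249] ((203.7719268798828, 365.0835876464844), (7.828397750854492, 38.26644515991211), 11.888657569885254)
```

View pics/sB.png

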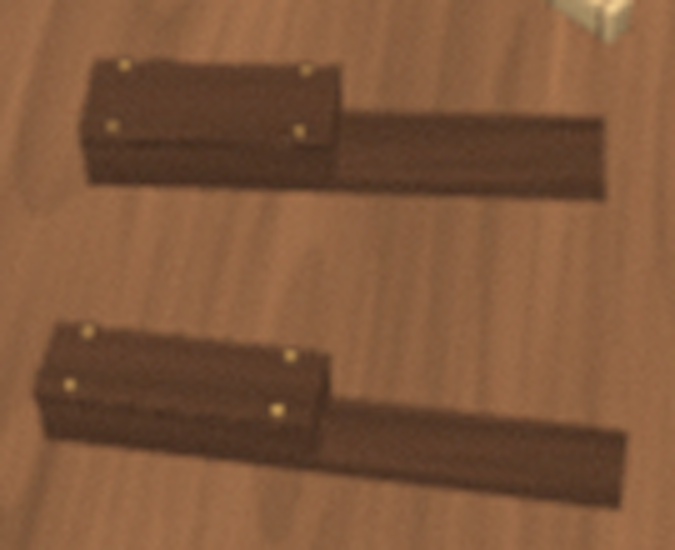

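View pics/sA.png

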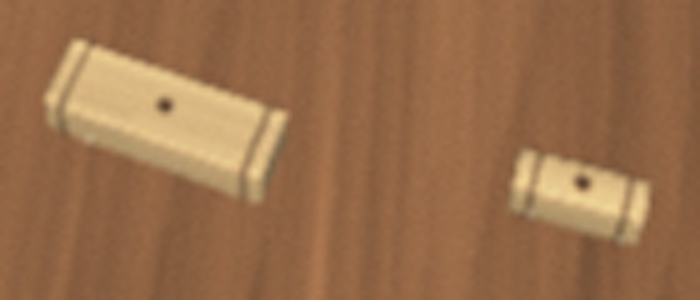

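View pics/sC.png

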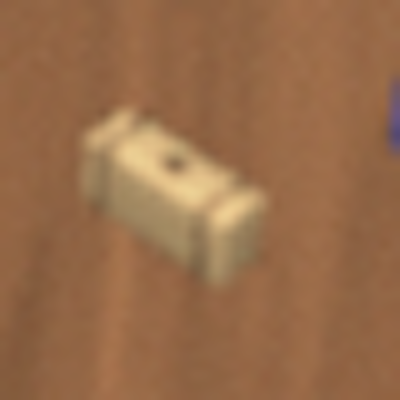

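```bash
python3 - <<'E'
from h import *
def ang(d): return np.degrees(np.arctan2(d[1],d[0]))
for nm,s,u0,v0,d in [("broad",5,215,260,(165,104)),("slimA",5,215,260,(583,182)),("slimC",10,280,120,(175,163))]: print(nm,pt("side",*cr(*d,s,u0,v0),.028))
N={"narrow":dict(top=[(45,88),(99,89),(36,247),(90,250)],side=[(70,385),(88,331),(277,411),(290,356)]),
"wide":dict(top=[(325,63),(403,60),(335,224),(414,220)],side=[(112,127),(124,66),(299,131),(306,71)])}
for k,v in N.items():
  for n,L in v.items():
    o=(220,125) if n=="top" else (180,140)
    P=[pt(n,*cr(*c,5,*o),.048) for c in L]
    f=(P[0]+P[1])/2;b=(P[2]+P[3])/2
    print(k,n,"far",f[:2],"near",b[:2],ang(f-b),np.linalg.norm(f-b),[np.linalg.norm(P[i]-P[i+1]) for i in (0,2)])
for nm,a,b in [("wide",(605,117),(605,200)),("narrow",(627,431),(620,508))]:
    print(nm,"end",pt("side",*cr(*a,5,180,140),.014),pt("side",*cr(*b,5,180,140),0))
E
```

```text
broad [0.56976044 0.27502438 0.028     ]
slimA [0.37630177 0.29362053 0.028     ]
slimC [ 0.47871181 -0.24798004  0.028     ]
narrow top far [0.72845024 0.10058962] near [0.6191674  0.10503257] -2.3281042666172636 0.10937311821313202 [np.float64(0.03655577733317575), np.float64(0.03625275040127948)]
narrow side far [0.73027319 0.10000208] near [0.62060232 0.10569223] -2.9700647603500356 0.10981838288079962 [np.float64(0.03651197824951835), np.float64(0.03626455640210797)]
wide top far [ 0.74800971 -0.09671042] near [ 0.63827969 -0.10332283] 3.4485171282681284 0.10992908036515917 [np.float64(0.052736242222726375), np.float64(0.052902898994033803)]
wide side far [ 0.74969067 -0.09588741] near [ 0.64033095 -0.10269951] 3.5643936618269696 0.10957167611510016 [np.float64(0.05163956076699506), np.float64(0.05044391978101428)]
wide end [ 0.4621176  -0.14076788  0.014     ] [ 4.58895027e-01 -8.52428857e-02  1.11022302e-16]
narrow end [0.44101594 0.0929495  0.014     ] [4.42241269e-01 1.32466658e-01 1.11022302e-16]
```

{"api": "apply_moves", "payload": {"rows": [[27,26,-14.7,0,0,-6.2,0.35],[27,26,-14.7,0,0,-6.2,0.35],[27,26,-14.7,0,0,-6.2,0.35],[27,26,-14.7,0,0,-6.2,0.35],[27,26,-14.7,0,0,-6.2,0.35],[27,26,-14.7,0,0,-6.2,0.35],[27,26,-14.7,0,0,-6.2,0.35],[27,26,-14.7,0,0,-6.2,0.35],[27,26,-14.7,0,0,-6.2,0.35],[27,26,-14.7,0,0,-6.2,0.35],[0,0,0,0,0,0,0.35],[0,0,0,0,0,0,0.35]], "grip_force": 30}}

```text
time: 1.6
ee_pos: [0.4444, -0.297, 0.1016]
tcp_rot: [-177.6, 0.1, -34.9]
wrist_force: [0.9, -0.2, 0.6]
opening: 0.0561
```

{"api": "apply_moves", "payload": {"rows": [[17,24.5,0,-1.0,0.7,-2.4,0.35],[16.3,24.5,0,-1.0,0.7,-2.3,0.35],[0,0,0,0,0,0,0.35],[0,0,0,0,0,0,0.35]]}}

```text
time: 2.1
ee_pos: [0.4451, -0.2951, 0.1014]
tcp_rot: [-177.5, 0.1, -34.7]
wrist_force: [-0.5, -0.5, 0.8]
opening: 0.0554
```

```bash
python3 - <<'E'
from workcell import *
import cv2
o=get_obs()
for k in o: print(k,o[k])
cv2.imwrite("pics/s1.png",camera("side")[:,:,::-1])
E
```

```text
time 2.1
q [-34.7757072    2.54068786  -8.75558898  78.77074809   2.45713543
 179.94433644]
qd [-0.08111202  0.12727163 -0.08186325 -0.02819763 -0.12844516 -0.01481926]
joint_efforts [ 3.83984484e-02 -4.95843065e+01  4.67039037e+01  2.02010956e-02
  1.39459195e-01  1.58438434e-04]
ee_pos [ 0.44514444 -0.29511554  0.10141058]
tcp_rot [-1.77542801e+02  6.46384980e-02 -3.47200948e+01]
wrist_force [-0.5239154  -0.48198435  0.82976713]
torque [-0.11863696  0.02519374  0.01473916]
opening 0.05535304681816789
```

View pics/s1.png

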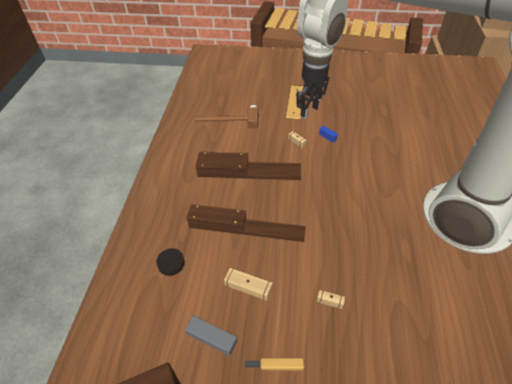

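Joint 6 hit its 180° limit, so I'll use the half-turn equivalent grasp (yaw 140.4°).

{"api": "apply_moves", "payload": {"rows": [[0,0,0,-1.0,0.7,10,0.35],[0,0,0,-1.0,0.7,10,0.35],[2,3,0,0,0,10.4,0.35],[2,3,0,0,0,10.4,0.35],[2,3,0,0,0,10.4,0.35],[2,3,0,0,0,10.4,0.35],[2,3,0,0,0,10.4,0.35],[2,3,0,0,0,10.4,0.35],[2,3,0,0,0,10.4,0.35],[2,3,0,0,0,10.4,0.35],[2,3,0,0,0,10.4,0.35],[2,3,0,0,0,10.4,0.35],[2,3,0,0,0,10.4,0.35],[2,3,0,0,0,10.4,0.35],[2,3,0,0,0,10.4,0.35],[2,3,0,0,0,10.4,0.35],[1,2,0,0,0,9.5,0.35],[0,0,0,0,0,0,0.35]]}}

```text
time: 4.4
ee_pos: [0.4741, -0.2511, 0.1013]
tcp_rot: [-179.9, 0.5, 140.3]
wrist_force: [-0.7, -0.9, 1.0]
opening: 0.0558
```

{"api": "apply_moves", "payload": {"rows": [[3.6,3.1,-25,0,0,0,0.35],[0,0,-25,0,0,0,0.35],[0,0,-24.3,0,0,0,0.35],[0,0,0,0,0,0,0.35]]}}

```text
time: 4.9
ee_pos: [0.4765, -0.2476, 0.0253]
tcp_rot: [-179.9, 0.3, 140.2]
wrist_force: [0.3, 0.2, 0.2]
opening: 0.0554
```

```bash
python3 - <<'E'
from workcell import *
import cv2
o=get_obs();print(o["ee_pos"],o["tcp_rot"],o["wrist_force"])
im=camera("side")[:,:,::-1]
cv2.imwrite("pics/s2.png",cv2.resize(im[80:180,250:370],None,fx=5,fy=5,interpolation=cv2.INTER_CUBIC))
E
```

```text
[ 0.47651645 -0.247554    0.02531827] [-179.88780712    0.32010659  140.17229423] [0.2884853  0.21188993 0.22839494]
```

View pics/s2.png

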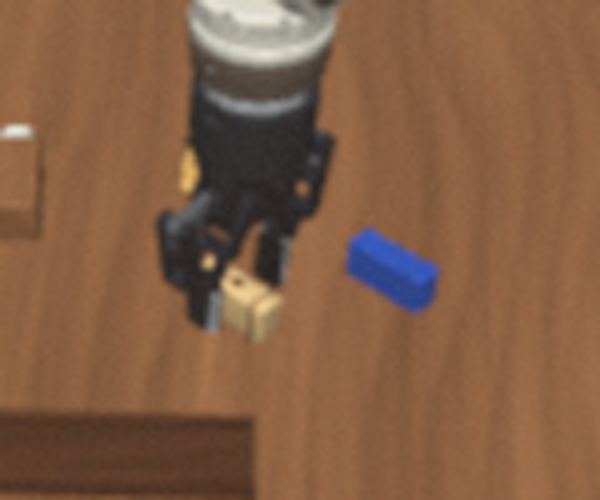

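The fingers straddle the pale slim peg, so I'll grip it.

{"api": "apply_moves", "payload": {"rows": [[0,0,1.7,0,0,0,0.6],[0,0,0,0,0,0,1],[0,0,0,0,0,0,1],[0,0,0,0,0,0,1],[0,0,0,0,0,0,1],[0,0,0,0,0,0,1]], "grip_force": 40}}

```text
time: 5.7
ee_pos: [0.4785, -0.2485, 0.0302]
tcp_rot: [-180.0, 0.6, 140.3]
wrist_force: [0.4, 0.3, 6.6]
opening: 0.019
```

{"api": "apply_moves", "payload": {"rows": [[0,0,30,0,0,0,1],[0,0,35,0,0,0,1],[0,0,30,0,0,0,1],[6.5,29.7,0,0,0,3.1,1],[6.5,29.7,0,0,0,3.1,1],[6.5,29.7,0,0,0,3.1,1],[6.5,29.7,0,0,0,3.1,1],[6.5,29.7,0,0,0,3.1,1],[6.5,29.7,0,0,0,3.1,1],[6.5,29.7,0,0,0,3.1,1],[6.5,29.7,0,0,0,3.1,1],[6.5,29.7,0,0,0,3.1,1],[6.5,29.7,0,0,0,3.1,1],[6.5,29.7,0,0,0,3.1,1],[6.5,29.7,0,0,0,3.1,1],[0,0,0,0,0,0,1],[0,0,0,0,0,0,1]]}}

```text
time: 7.82
ee_pos: [0.5556, 0.1081, 0.1238]
tcp_rot: [-179.9, 0.5, 177.5]
wrist_force: [0.2, 0.3, -0.5]
opening: 0.0192
```

```bash
python3 - <<'E'
from workcell import *
import cv2
o=get_obs();print(o["ee_pos"],o["tcp_rot"],o["wrist_force"])
im=camera("side")[:,:,::-1]
cv2.imwrite("pics/s3.png",cv2.resize(im[100:260,170:330],None,fx=3.7,fy=3.7,interpolation=cv2.INTER_CUBIC))
E
```

```text
[0.55558021 0.10807067 0.12382063] [-179.91856621    0.50558552  177.53215227] [ 0.17646139  0.34150876 -0.46128975]
```

View pics/s3.png

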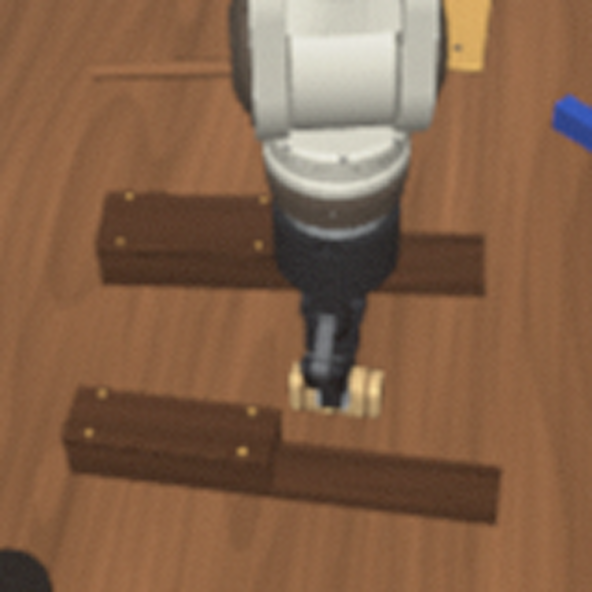

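```bash
python3 - <<'E'
from h import *
im=cv2.imread("pics/s3.png")
cv2.imwrite("pics/s3c.png",cv2.resize(im[330:440,260:410],None,fx=5,fy=5,interpolation=cv2.INTER_CUBIC))
def f(p): 
    a=proj("side",p); return ((a[0]-170+.5)*3.7-260)*5,((a[1]-100+.5)*3.7-330)*5
for z in (.094,.1,.107): print(z,f([.5556,.118,z]), f([.5556,.132,z]), f([.5256,.118,z]))
E
```

```text
0.094 (np.float64(384.7203980548534), np.float64(412.15009510989006)) (np.float64(373.38761586261), np.float64(494.90424385481816)) (np.float64(608.6609705525004), np.float64(430.17024855913576))
0.1 (np.float64(384.3527560468692), np.float64(384.1881814928186)) (np.float64(372.96293806510533), np.float64(467.06774369937847)) (np.float64(609.3433956104076), np.float64(402.2119986534375))
0.107 (np.float64(383.91946705391234), np.float64(351.23332560263975)) (np.float64(372.4623805970086), np.float64(434.2575329457148)) (np.float64(610.1476996453039), np.float64(369.2604929207306))
```

View pics/s3c.png

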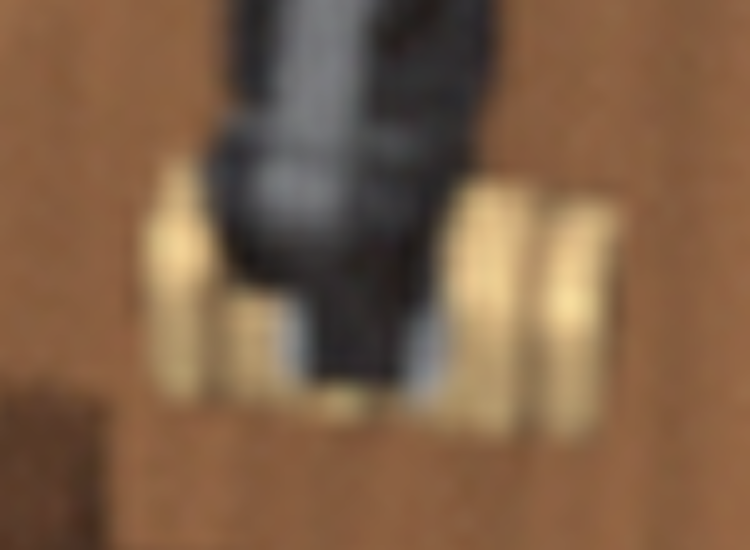

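{"api": "apply_moves", "payload": {"rows": [[1,0,-30,0,0,0,1],[0,0,-30,0,0,0,1],[0,0,-18,0,0,0,1],[0,0,-5,0,0,0,1],[0,0,0,0,0,0,1]]}}

```text
time: 8.5
ee_pos: [0.557, 0.1082, 0.0413]
tcp_rot: [-179.9, 0.5, 177.5]
wrist_force: [-1.2, 0.3, 1.1]
opening: 0.019
```

{"api": "apply_moves", "payload": {"rows": [[0,0,-2,0,0,0,1],[0,0,-2,0,0,0,1],[0,0,0,0,0,0,1]]}}

```text
time: 8.88
ee_pos: [0.5567, 0.1084, 0.0368]
tcp_rot: [-179.9, 0.5, 177.6]
wrist_force: [-0.9, -0.6, -0.7]
opening: 0.0189
```

{"api": "apply_moves", "payload": {"rows": [[0,0,0,0,0,0,0.5],[0,0,0,0,0,0,0.35],[0,0,0,0,0,0,0.35],[0,0,20,0,0,0,0.35],[0,0,30,0,0,0,0.35],[0,0,20,0,0,0,0.35],[-30,30,0,0,0,-1.7,0.35],[-30,31,0,0,0,-1.7,0.35],[-30,31,0,0,0,-1.7,0.35],[-30,31,0,0,0,-1.7,0.35],[-30,31,0,0,0,-1.7,0.35],[-31,31,0,0,0,-1.7,0.35],[0,0,0,0,0,0,0.35]]}}

```text
time: 10.5
ee_pos: [0.3741, 0.2949, 0.1069]
tcp_rot: [-180.0, 0.5, 167.5]
wrist_force: [-0.5, -0.0, 0.0]
opening: 0.0554
```

```bash
python3 - <<'E'
from h import *
from workcell import *
o=get_obs();print(o["ee_pos"],o["tcp_rot"],o["wrist_force"])
im=camera("side")[:,:,::-1]
cv2.imwrite("pics/s4.png",cv2.resize(im[160:330,180:380],None,fx=4,fy=4,interpolation=cv2.INTER_CUBIC)[:600])
E
```

```text
[0.37411799 0.29487897 0.10691359] [-179.95976904    0.50600881  167.54757197] [-0.53079455 -0.02509516  0.00361067]
```

View pics/s4.png

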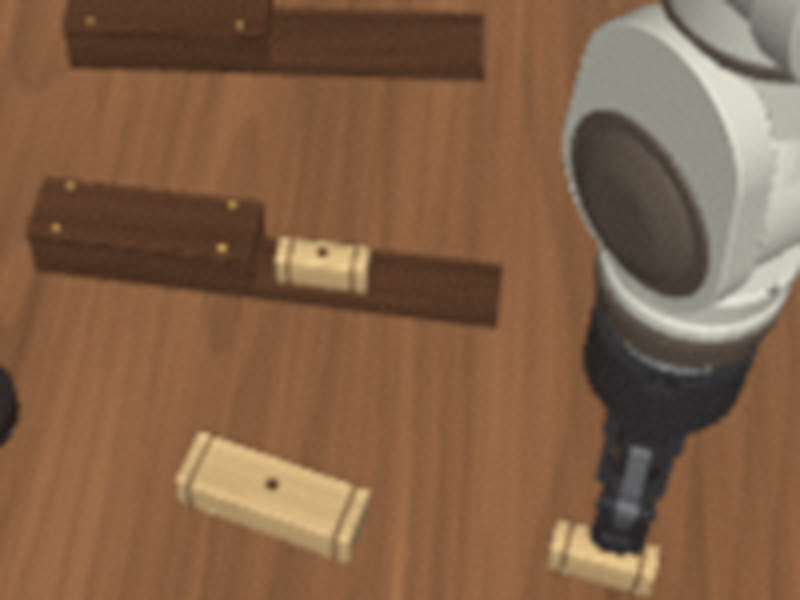

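Slim 1 lies flat in the narrow channel, with its dot at crop (322,252). Now I'll pick slim 2.

{"api": "apply_moves", "payload": {"rows": [[1.7,-1.2,-28,0,0,0,0.35],[0,0,-28,0,0,0,0.35],[0,0,-22,0,0,0,0.35],[0,0,0,0,0,0,0.35],[0,0,0,0,0,0,0.7],[0,0,0,0,0,0,1],[0,0,0,0,0,0,1],[0,0,0,0,0,0,1],[0,0,0,0,0,0,1]]}}

```text
time: 11.68
ee_pos: [0.3782, 0.2925, 0.03]
tcp_rot: [180.0, 0.6, 167.4]
wrist_force: [0.1, -1.4, 6.3]
opening: 0.019
```

```bash
python3 - <<'E'
from h import *
e=np.array([.5997,.1062]);y=np.radians(-2.45);u=np.array([np.cos(y),np.sin(y)]);n=np.array([-u[1],u[0]])
p=pt("side",*cr(322,252,4,180,160),.034)[:2]; print(p,(p-e)@u,(p-e)@n); print(e-.113*u)
E
```

```text
[0.55816134 0.10949644] -0.04164160677843452 0.0015177486264568007
[0.48680329 0.11103047]
```

{"api": "apply_moves", "payload": {"rows": [[0,0,30,0,0,0,1],[0,0,35,0,0,0,1],[0,0,25,0,0,0,1],[16,-26,0,0,0,1.4,1],[16,-26,0,0,0,1.4,1],[16,-26,0,0,0,1.4,1],[16,-26,0,0,0,1.4,1],[16,-26,0,0,0,1.5,1],[15,-26,0,0,0,1.5,1],[15,-25.5,0,0,0,1.5,1],[0,0,0,0,0,0,1],[0,0,0,0,0,0,1]]}}

```text
time: 13.18
ee_pos: [0.4872, 0.1109, 0.1188]
tcp_rot: [-179.9, 0.5, 177.4]
wrist_force: [0.2, 0.4, 0.1]
opening: 0.0188
```

{"api": "apply_moves", "payload": {"rows": [[1,0,-28,0,0,0,1],[0,0,-28,0,0,0,1],[0,0,-18,0,0,0,1],[0,0,-5,0,0,0,1],[0,0,0,0,0,0,1]]}}

```text
time: 13.8
ee_pos: [0.4885, 0.1109, 0.0401]
tcp_rot: [-179.9, 0.5, 177.5]
wrist_force: [0.8, 0.5, 0.3]
opening: 0.019
```

{"api": "apply_moves", "payload": {"rows": [[0,0,-2,0,0,0,1],[0,0,-1.5,0,0,0,1],[0,0,0,0,0,0,1],[0,0,0,0,0,0,0.5],[0,0,0,0,0,0,0.35],[0,0,0,0,0,0,0.35],[0,0,20,0,0,0,0.2],[0,0,30,0,0,0,0.15],[0,0,20,0,0,0,0.15],[16,33,0,0,0,-2.6,0.15],[16,33,0,0,0,-2.6,0.15],[16,33,0,0,0,-2.6,0.15],[16,33,0,0,0,-2.6,0.15],[16,33,0,0,0,-2.6,0.15],[0,0,0,0,0,0,0.15]]}}

```text
time: 15.68
ee_pos: [0.5688, 0.2775, 0.1053]
tcp_rot: [-179.9, 0.5, 164.5]
wrist_force: [-1.1, -1.4, -0.4]
opening: 0.0725
```

```bash
python3 - <<'E'
from h import *
from workcell import *
o=get_obs();print(o["ee_pos"],o["tcp_rot"],o["wrist_force"])
a=pt("side",*cr(80,40,5,215,260),.028);b=pt("side",*cr(288,110,5,215,260),.028);d=a-b;print(np.degrees(np.arctan2(d[1],d[0])),np.linalg.norm(d))
im=camera("side")[:,:,::-1]
cv2.imwrite("pics/s5.png",cv2.resize(im[160:310,180:380],None,fx=4,fy=4,interpolation=cv2.INTER_CUBIC)[:600])
E
```

```text
[0.56878589 0.27750843 0.10532983] [-179.91790817    0.47880447  164.54982494] [-1.05142885 -1.36586424 -0.3700786 ]
-14.423823368260447 0.10583728226633157
```

View pics/s5.png

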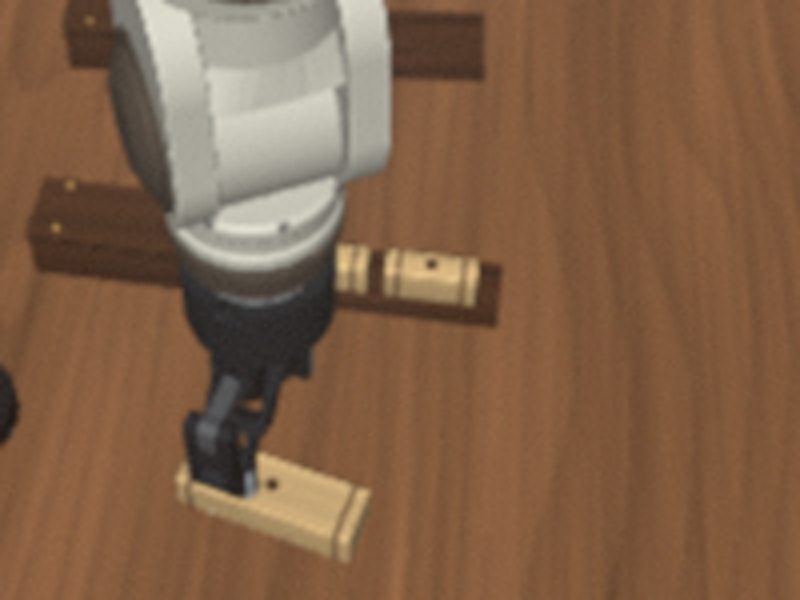

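Both slims lie end to end in the channel, about 11 mm apart. Now I'll grip the broad peg.

{"api": "apply_moves", "payload": {"rows": [[0,-1.8,-28,0,0,0.3,0.15],[0,0,-28,0,0,0,0.15],[0,0,-22,0,0,0,0.15],[0,0,0,0,0,0,0.15],[0,0,0,0,0,0,0.5],[0,0,0,0,0,0,1],[0,0,0,0,0,0,1],[0,0,0,0,0,0,1],[0,0,0,0,0,0,1]], "grip_force": 50}}

```text
time: 16.85
ee_pos: [0.5692, 0.2741, 0.0299]
tcp_rot: [180.0, 0.6, 164.8]
wrist_force: [-0.6, -1.4, 6.2]
opening: 0.0347
```

{"api": "apply_moves", "payload": {"rows": [[0,0,30,0,0,0,1],[0,0,35,0,0,0,1],[0,0,30,0,0,0,1],[-1.5,-29.4,0,0,0,1.42,1],[-1.5,-29.4,0,0,0,1.42,1],[-1.5,-29.4,0,0,0,1.42,1],[-1.5,-29.4,0,0,0,1.42,1],[-1.5,-29.4,0,0,0,1.42,1],[-1.5,-29.4,0,0,0,1.42,1],[-1.5,-29.4,0,0,0,1.42,1],[-1.5,-29.4,0,0,0,1.42,1],[-1.5,-29.4,0,0,0,1.42,1],[-1.5,-29.4,0,0,0,1.42,1],[-1.5,-29.4,0,0,0,1.42,1],[-1.5,-29.4,0,0,0,1.42,1],[-1.5,-29.2,0,0,0,1.4,1],[0,0,0,0,0,0,1],[0,0,0,0,0,0,1]]}}

```text
time: 19.1
ee_pos: [0.5489, -0.1079, 0.1234]
tcp_rot: [-179.9, 0.5, -176.8]
wrist_force: [-0.3, 0.6, 0.2]
opening: 0.0349
```

```bash
python3 - <<'E'
from h import *
from workcell import *
o=get_obs();print(o["ee_pos"],o["tcp_rot"],o["wrist_force"])
im=camera("side")[:,:,::-1]
cv2.imwrite("pics/s6.png",cv2.resize(im[100:250,180:380],None,fx=4,fy=4,interpolation=cv2.INTER_CUBIC)[:600])
E
```

```text
[ 0.54892972 -0.10789603  0.12342507] [-179.93953077    0.52396699 -176.82172619] [-0.28545157  0.59766362  0.2387915 ]
```

View pics/s6.png

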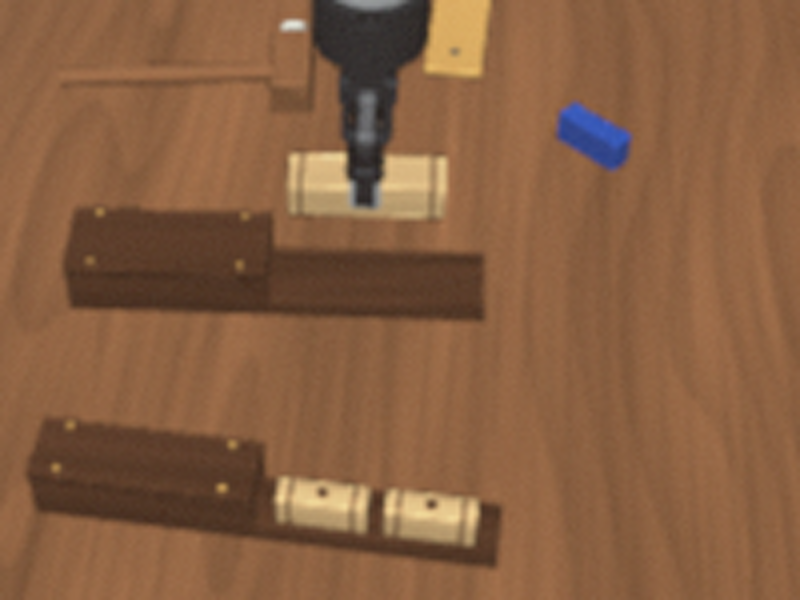

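{"api": "apply_moves", "payload": {"rows": [[0,0,-30,0,0,0,1],[0,0,-30,0,0,0,1],[0,0,-18,0,0,0,1],[0,0,-5,0,0,0,1],[0,0,0,0,0,0,1]]}}

```text
time: 19.77
ee_pos: [0.5492, -0.108, 0.0408]
tcp_rot: [-179.9, 0.5, -176.8]
wrist_force: [-0.2, -0.7, 0.2]
opening: 0.0352
```

{"api": "apply_moves", "payload": {"rows": [[0,0,-2,0,0,0,1],[0,0,-2,0,0,0,1],[0,0,0,0,0,0,1],[0,0,0,0,0,0,0.4],[0,0,0,0,0,0,0.2],[0,0,0,0,0,0,0.2],[0,0,25,0,0,0,0.2],[0,0,30,0,0,0,0.2],[-28,-1.5,0,0,0,0,1],[-29,-1.5,0,0,0,0,1],[-28,-1.5,0,0,0,0,1],[0,0,0,0,0,0,1],[0,0,0,0,0,0,1]], "grip_force": 30}}

```text
time: 21.4
ee_pos: [0.4645, -0.1127, 0.0915]
tcp_rot: [-179.9, 0.6, -176.8]
wrist_force: [-1.0, -0.2, -0.0]
opening: 0.0
```

```bash
python3 - <<'E'
from h import *
from workcell import *
o=get_obs();print(o["ee_pos"],o["tcp_rot"],o["wrist_force"],o["opening"])
im=camera("side")[:,:,::-1]
cv2.imwrite("pics/s7.png",cv2.resize(im[100:250,180:380],None,fx=4,fy=4,interpolation=cv2.INTER_CUBIC)[:600])
im=camera("top")[:,:,::-1]
cv2.imwrite("pics/t7.png",cv2.resize(im[120:240,210:330],None,fx=5,fy=5,interpolation=cv2.INTER_CUBIC)[:600])
E
```

```text
[ 0.4645452  -0.11273545  0.09149862] [-179.91589488    0.56840892 -176.79821646] [-1.00306471 -0.23750071 -0.01969797] 1.9866584377105197e-05
```

View pics/s7.png

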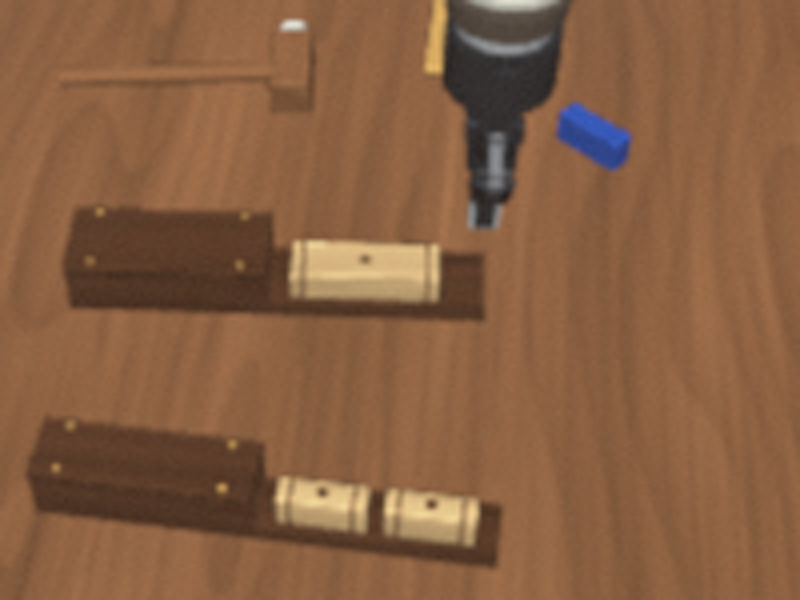

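View pics/t7.png

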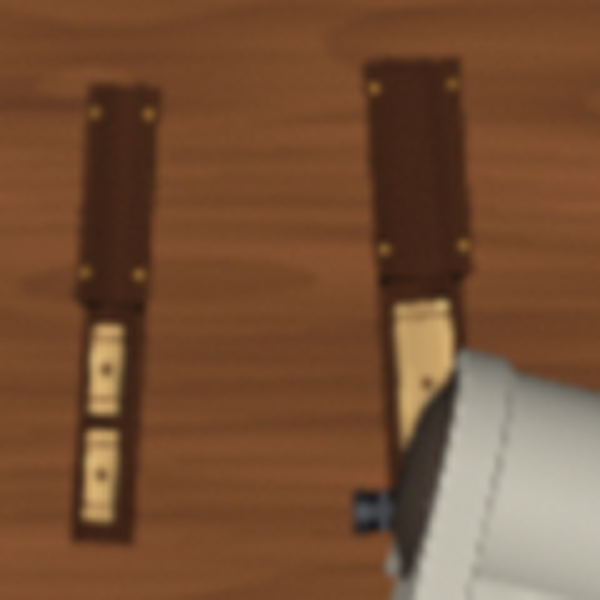

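{"api": "apply_moves", "payload": {"rows": [[0,0,-28,0,0,0,1],[0,0,-20,0,0,0,1],[0,0,-7,0,0,0,1],[0,0,0,0,0,0,1],[4,0.2,0,0,0,0,1],[4,0.2,0,0,0,0,1],[0,0,0,0,0,0,1]]}}

```text
time: 22.38
ee_pos: [0.4725, -0.1123, 0.0366]
tcp_rot: [-179.9, 0.6, -176.8]
wrist_force: [-0.2, -0.1, -0.1]
opening: -0.0004
```

{"api": "apply_moves", "payload": {"rows": [[3,0.17,0,0,0,0,1],[3,0.17,0,0,0,0,1],[3,0.17,0,0,0,0,1],[3,0.17,0,0,0,0,1],[3,0.17,0,0,0,0,1],[3,0.17,0,0,0,0,1],[3,0.17,0,0,0,0,1],[3,0.17,0,0,0,0,1],[3,0.17,0,0,0,0,1],[3,0.17,0,0,0,0,1]]}}

```text
time: 23.62
ee_pos: [0.5021, -0.1106, 0.0362]
tcp_rot: [-179.9, 0.5, -176.8]
wrist_force: [-0.5, -0.2, 0.1]
opening: -0.0
```

```bash
python3 - <<'E'
from h import *
from workcell import *
o=get_obs();print(o["ee_pos"],o["tcp_rot"],o["wrist_force"],o["opening"])
im=camera("side")[:,:,::-1]
cv2.imwrite("pics/s8.png",cv2.resize(im[120:220,180:320],None,fx=5,fy=5,interpolation=cv2.INTER_CUBIC)[:600])
E
```

```text
[ 0.50209184 -0.11055862  0.03616736] [-179.93171052    0.5088175  -176.79637787] [-0.53590467 -0.24629368  0.10159165] -1.0096171059161556e-05
```

View pics/s8.png

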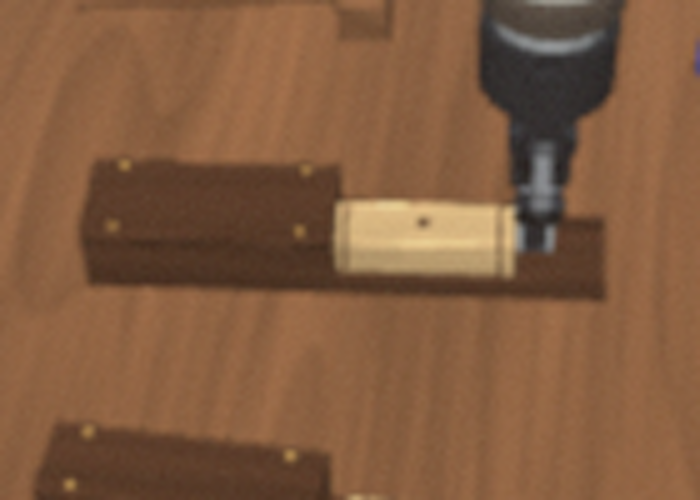

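{"api": "apply_moves", "payload": {"rows": [[3,0.17,0,0,0,0,1],[3,0.17,0,0,0,0,1],[3,0.17,0,0,0,0,1],[3,0.17,0,0,0,0,1],[3,0.17,0,0,0,0,1],[3,0.17,0,0,0,0,1],[3,0.17,0,0,0,0,1],[3,0.17,0,0,0,0,1],[3,0.17,0,0,0,0,1]]}}

```text
time: 24.8
ee_pos: [0.5291, -0.109, 0.0362]
tcp_rot: [-179.9, 0.5, -176.8]
wrist_force: [-0.1, -0.2, 0.5]
opening: -0.0001
```

{"api": "apply_moves", "payload": {"rows": [[2,0.11,0,0,0,0,1],[2,0.11,0,0,0,0,1]]}}

```text
time: 25.05
ee_pos: [0.533, -0.1088, 0.0362]
tcp_rot: [-179.9, 0.5, -176.8]
wrist_force: [-0.1, -0.3, 0.5]
opening: 0.0002
```

{"api": "apply_moves", "payload": {"rows": [[1.5,0.08,0,0,0,0,1],[1.5,0.08,0,0,0,0,1]]}}

```text
time: 25.3
ee_pos: [0.536, -0.1086, 0.0362]
tcp_rot: [-179.9, 0.5, -176.8]
wrist_force: [0.6, 0.2, -0.6]
opening: -0.0001
```

{"api": "apply_moves", "payload": {"rows": [[1.5,0.08,0,0,0,0,1],[1.5,0.08,0,0,0,0,1]]}}

```text
time: 25.55
ee_pos: [0.539, -0.1085, 0.0362]
tcp_rot: [-179.9, 0.5, -176.8]
wrist_force: [-0.2, 0.1, 1.0]
opening: -0.0001
```

{"api": "apply_moves", "payload": {"rows": [[1.5,0.08,0,0,0,0,1],[1.5,0.08,0,0,0,0,1]]}}

```text
time: 25.8
ee_pos: [0.542, -0.1083, 0.0362]
tcp_rot: [-179.9, 0.5, -176.8]
wrist_force: [0.5, -0.2, -0.6]
opening: -0.0004
```

{"api": "apply_moves", "payload": {"rows": [[1.5,0.08,0,0,0,0,1],[1.5,0.08,0,0,0,0,1]]}}

```text
time: 26.05
ee_pos: [0.545, -0.1082, 0.0362]
tcp_rot: [-179.9, 0.5, -176.8]
wrist_force: [0.1, -1.1, 0.2]
opening: 0.0002
```

{"api": "apply_moves", "payload": {"rows": [[1.5,0.08,0,0,0,0,1],[1.5,0.08,0,0,0,0,1]]}}

```text
time: 26.3
ee_pos: [0.548, -0.108, 0.0362]
tcp_rot: [-179.9, 0.5, -176.8]
wrist_force: [-0.2, -0.1, -0.4]
opening: 0.0001
```

{"api": "apply_moves", "payload": {"rows": [[1.5,0.08,0,0,0,0,1],[1.5,0.08,0,0,0,0,1]]}}

```text
time: 26.55
ee_pos: [0.551, -0.1078, 0.0362]
tcp_rot: [-179.9, 0.5, -176.8]
wrist_force: [0.0, -0.1, 0.2]
opening: -0.0001
```

{"api": "apply_moves", "payload": {"rows": [[1.5,0.08,0,0,0,0,1],[1.5,0.08,0,0,0,0,1]]}}

```text
time: 26.8
ee_pos: [0.554, -0.1077, 0.0361]
tcp_rot: [-179.9, 0.5, -176.8]
wrist_force: [0.1, 0.1, 0.3]
opening: -0.0001
```

{"api": "apply_moves", "payload": {"rows": [[1.5,0.08,0,0,0,0,1],[1.5,0.08,0,0,0,0,1]]}}

```text
time: 27.05
ee_pos: [0.557, -0.1075, 0.0362]
tcp_rot: [-179.9, 0.5, -176.8]
wrist_force: [0.1, -0.7, 0.6]
opening: -0.0003
```

{"api": "apply_moves", "payload": {"rows": [[1.5,0.08,0,0,0,0,1],[1.5,0.08,0,0,0,0,1]]}}

```text
time: 27.3
ee_pos: [0.56, -0.1074, 0.0362]
tcp_rot: [-179.9, 0.5, -176.8]
wrist_force: [-1.5, 0.3, -0.1]
opening: -0.0003
```

{"api": "apply_moves", "payload": {"rows": [[1,0.06,0,0,0,0,1]]}}

```text
time: 27.42
ee_pos: [0.561, -0.1073, 0.0362]
tcp_rot: [-179.9, 0.5, -176.8]
wrist_force: [-0.8, -0.6, 0.3]
opening: -0.0001
```

```bash
python3 - <<'E'
from h import *
from workcell import *
o=get_obs();print(o["ee_pos"],o["tcp_rot"],o["wrist_force"],o["opening"])
im=camera("side")[:,:,::-1]
cv2.imwrite("pics/s9.png",cv2.resize(im[120:220,180:320],None,fx=5,fy=5,interpolation=cv2.INTER_CUBIC)[:600])
o=get_obs();print(o["ee_pos"],o["wrist_force"])
E
```

```text
[ 0.56100663 -0.10731805  0.03619401] [-179.92884125    0.50935944 -176.79527804] [-0.80151116 -0.62526316  0.34696597] -5.412852307765544e-05
[ 0.56106858 -0.1073079   0.03618802] [-0.62234536  0.0885473   0.38249683]
```

View pics/s9.png

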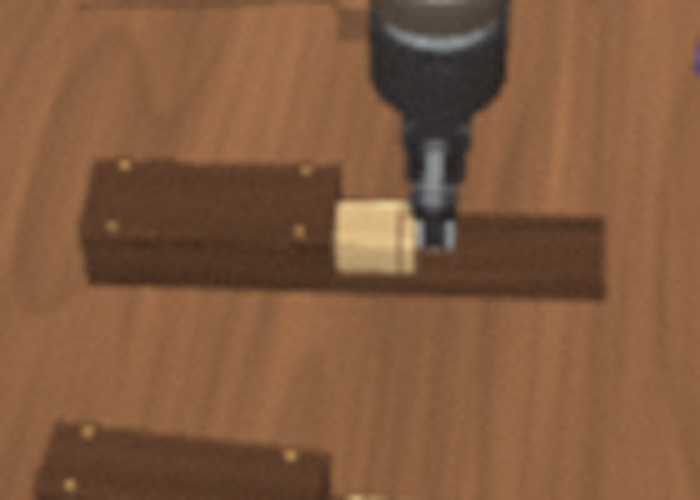

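{"api": "apply_moves", "payload": {"rows": [[1.5,0.08,0,0,0,0,1],[1.5,0.08,0,0,0,0,1]]}}

```text
time: 27.72
ee_pos: [0.564, -0.1072, 0.0362]
tcp_rot: [-179.9, 0.5, -176.8]
wrist_force: [0.1, -0.4, -0.6]
opening: 0.0003
```

{"api": "apply_moves", "payload": {"rows": [[1.5,0.08,0,0,0,0,1]]}}

```text
time: 27.85
ee_pos: [0.5655, -0.1071, 0.0362]
tcp_rot: [-179.9, 0.5, -176.8]
wrist_force: [0.3, -0.1, 0.7]
opening: 0.0001
```

{"api": "apply_moves", "payload": {"rows": [[1.5,0.08,0,0,0,0,1],[1.5,0.08,0,0,0,0,1]]}}

```text
time: 28.1
ee_pos: [0.5685, -0.1069, 0.0362]
tcp_rot: [-179.9, 0.5, -176.8]
wrist_force: [-0.8, -0.2, 0.3]
opening: 0.0001
```

{"api": "apply_moves", "payload": {"rows": [[1.5,0.08,0,0,0,0,1],[1.5,0.08,0,0,0,0,1]]}}

```text
time: 28.35
ee_pos: [0.5715, -0.1067, 0.0362]
tcp_rot: [-179.9, 0.5, -176.8]
wrist_force: [-0.7, -0.1, 1.4]
opening: 0.0001
```

{"api": "apply_moves", "payload": {"rows": [[1.5,0.08,0,0,0,0,1],[1.5,0.08,0,0,0,0,1]]}}

```text
time: 28.6
ee_pos: [0.5733, -0.1067, 0.0362]
tcp_rot: [-179.9, 0.4, -176.8]
wrist_force: [-8.3, -1.5, 5.1]
opening: 0.0001
```

The force jumped to 8 N, so the stop is at TCP x of about 0.5725. I'll push on to about 0.580.

{"api": "apply_moves", "payload": {"rows": [[1,0.06,0,0,0,0,1],[1,0.06,0,0,0,0,1],[1,0.06,0,0,0,0,1]]}}

```text
time: 28.98
ee_pos: [0.5762, -0.1066, 0.0362]
tcp_rot: [-179.9, 0.4, -176.8]
wrist_force: [-8.3, -1.3, 6.0]
opening: -0.0001
```

{"api": "apply_moves", "payload": {"rows": [[1,0.06,0,0,0,0,1],[1,0.06,0,0,0,0,1],[1,0.06,0,0,0,0,1],[1,0.06,0,0,0,0,1]]}}

```text
time: 29.48
ee_pos: [0.5802, -0.1063, 0.0362]
tcp_rot: [-179.9, 0.4, -176.8]
wrist_force: [-7.7, -0.2, 5.0]
opening: -0.0
```

```bash
python3 - <<'E'
from h import *
from workcell import *
o=get_obs();print(o["ee_pos"],o["wrist_force"])
im=camera("side")[:,:,::-1]
cv2.imwrite("pics/s10.png",cv2.resize(im[120:220,180:320],None,fx=5,fy=5,interpolation=cv2.INTER_CUBIC)[:600])
E
```

```text
[ 0.58019369 -0.10632485  0.03615518] [-7.6572037  -0.24230266  4.97129413]
```

View pics/s10.png

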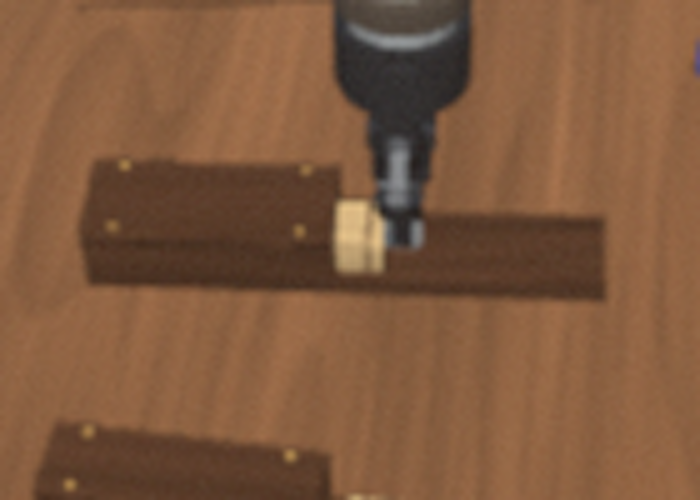

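{"api": "apply_moves", "payload": {"rows": [[-2,-0.1,0,0,0,0,1],[-8,-0.5,0,0,0,0,1],[-15,-0.8,0,0,0,0,1],[0,0,30,0,0,0,1],[0,0,30,0,0,0,1],[-15,27.5,0,0,0,-0.7,1],[-15,27.5,0,0,0,-0.7,1],[-15,27.5,0,0,0,-0.7,1],[-15,27.5,0,0,0,-0.7,1],[-15,27.5,0,0,0,-0.7,1],[-15,27.5,0,0,0,-0.7,1],[-15,27.5,0,0,0,-0.7,1],[-15,27.5,0,0,0,-0.7,1],[0,0,0,0,0,0,1],[0,0,0,0,0,0,1]]}}

```text
time: 31.4
ee_pos: [0.4365, 0.1122, 0.0963]
tcp_rot: [-179.9, 0.5, 177.6]
wrist_force: [0.1, -0.6, -0.2]
opening: -0.0001
```

```bash
python3 - <<'E'
from h import *
from workcell import *
o=get_obs();print(o["ee_pos"],o["tcp_rot"],o["wrist_force"])
im=camera("side")[:,:,::-1]
cv2.imwrite("pics/s11.png",cv2.resize(im[140:270,180:320],None,fx=5,fy=5,interpolation=cv2.INTER_CUBIC)[:600])
E
```

```text
[0.43646884 0.11219714 0.09628449] [-179.92990925    0.54091846  177.63692104] [ 0.10215424 -0.58398576 -0.16915662]
```

View pics/s11.png

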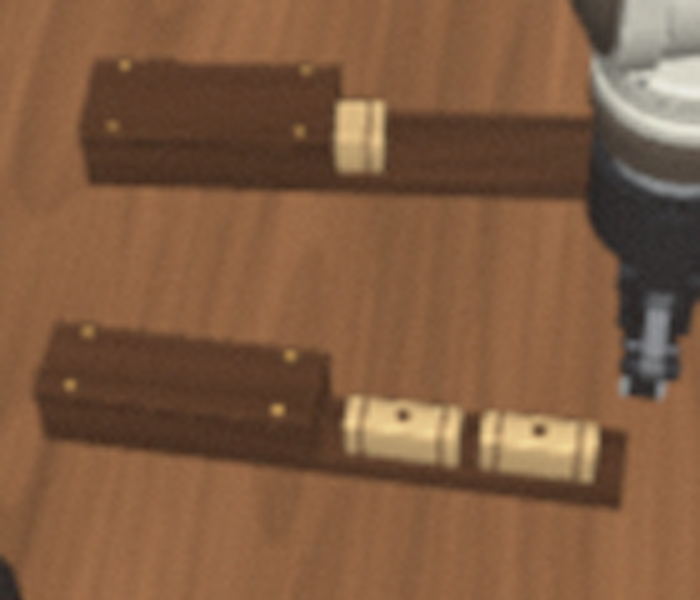

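{"api": "apply_moves", "payload": {"rows": [[0,1,-28,0,0,0,1],[0,0,-25,0,0,0,1],[0,0,-7,0,0,0,1],[0,0,0,0,0,0,1],[3,-0.13,0,0,0,0,1],[3,-0.13,0,0,0,0,1],[3,-0.13,0,0,0,0,1],[3,-0.13,0,0,0,0,1],[3,-0.13,0,0,0,0,1],[3,-0.13,0,0,0,0,1],[3,-0.13,0,0,0,0,1],[3,-0.13,0,0,0,0,1]]}}

```text
time: 32.95
ee_pos: [0.4606, 0.1124, 0.0361]
tcp_rot: [-179.9, 0.5, 177.6]
wrist_force: [-0.8, -0.7, 0.7]
opening: 0.0001
```

```bash
python3 - <<'E'
from h import *
from workcell import *
o=get_obs();print(o["ee_pos"],o["tcp_rot"],o["wrist_force"])
im=camera("side")[:,:,::-1]
cv2.imwrite("pics/s12.png",cv2.resize(im[140:270,180:320],None,fx=5,fy=5,interpolation=cv2.INTER_CUBIC)[:600])
E
```

```text
[0.46055945 0.11238059 0.03614383] [-179.92999923    0.50340357  177.60389064] [-0.83363037 -0.69534488  0.73335892]
```

View pics/s12.png

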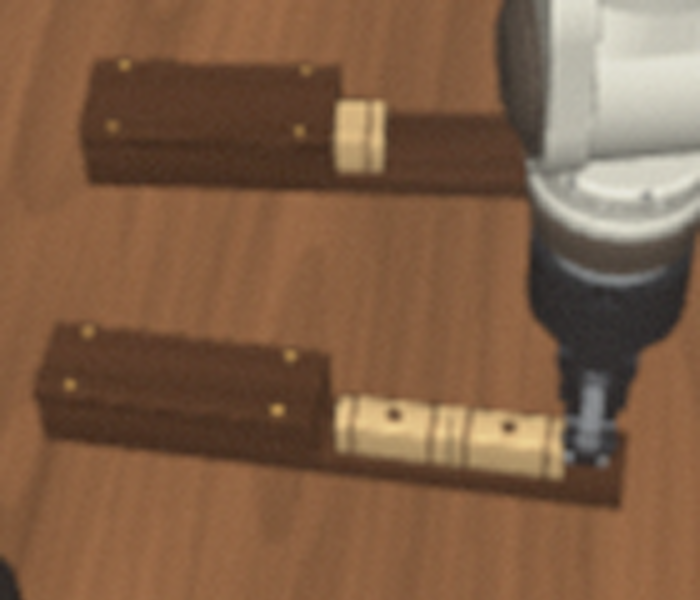

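The slim pegs now touch, and the row is moving under the roof.

{"api": "apply_moves", "payload": {"rows": [[3,-0.13,0,0,0,0,1],[3,-0.13,0,0,0,0,1],[3,-0.13,0,0,0,0,1],[3,-0.13,0,0,0,0,1],[3,-0.13,0,0,0,0,1],[3,-0.13,0,0,0,0,1],[3,-0.13,0,0,0,0,1],[3,-0.13,0,0,0,0,1]]}}

```text
time: 34.0
ee_pos: [0.4846, 0.1114, 0.0362]
tcp_rot: [-179.9, 0.5, 177.6]
wrist_force: [-0.5, -0.3, 0.5]
opening: -0.0
```

{"api": "apply_moves", "payload": {"rows": [[3,-0.13,0,0,0,0,1],[3,-0.13,0,0,0,0,1],[3,-0.13,0,0,0,0,1],[3,-0.13,0,0,0,0,1],[3,-0.13,0,0,0,0,1],[3,-0.13,0,0,0,0,1],[3,-0.13,0,0,0,0,1]]}}

```text
time: 34.88
ee_pos: [0.5056, 0.1104, 0.0362]
tcp_rot: [-179.9, 0.5, 177.6]
wrist_force: [0.2, -0.4, -0.7]
opening: 0.0
```

{"api": "apply_moves", "payload": {"rows": [[1.5,-0.06,0,0,0,0,1],[1.5,-0.06,0,0,0,0,1]]}}

```text
time: 35.12
ee_pos: [0.5084, 0.1103, 0.0362]
tcp_rot: [-179.9, 0.5, 177.6]
wrist_force: [0.3, -0.4, 0.3]
opening: 0.0003
```

{"api": "apply_moves", "payload": {"rows": [[1.5,-0.06,0,0,0,0,1],[1.5,-0.06,0,0,0,0,1]]}}

```text
time: 35.38
ee_pos: [0.5115, 0.1102, 0.0362]
tcp_rot: [-179.9, 0.5, 177.6]
wrist_force: [0.1, 0.6, -0.5]
opening: -0.0003
```

{"api": "apply_moves", "payload": {"rows": [[1.5,-0.06,0,0,0,0,1],[1.5,-0.06,0,0,0,0,1]]}}

```text
time: 35.62
ee_pos: [0.5145, 0.1101, 0.0362]
tcp_rot: [-179.9, 0.5, 177.6]
wrist_force: [-0.7, 0.1, -0.2]
opening: 0.0002
```

{"api": "apply_moves", "payload": {"rows": [[1.5,-0.06,0,0,0,0,1],[1.5,-0.06,0,0,0,0,1]]}}

```text
time: 35.88
ee_pos: [0.5175, 0.11, 0.0362]
tcp_rot: [-179.9, 0.5, 177.6]
wrist_force: [-0.3, -0.4, 0.6]
opening: 0.0001
```

{"api": "apply_moves", "payload": {"rows": [[1.5,-0.06,0,0,0,0,1],[1.5,-0.06,0,0,0,0,1]]}}

```text
time: 36.12
ee_pos: [0.5205, 0.1099, 0.0362]
tcp_rot: [-179.9, 0.5, 177.6]
wrist_force: [0.5, 0.7, -0.1]
opening: 0.0002
```

{"api": "apply_moves", "payload": {"rows": [[1.5,-0.06,0,0,0,0,1],[1.5,-0.06,0,0,0,0,1]]}}

```text
time: 36.38
ee_pos: [0.5235, 0.1097, 0.0362]
tcp_rot: [-179.9, 0.5, 177.6]
wrist_force: [-0.5, -0.6, 0.4]
opening: -0.0001
```

{"api": "apply_moves", "payload": {"rows": [[1.5,-0.06,0,0,0,0,1],[1.5,-0.06,0,0,0,0,1]]}}

```text
time: 36.62
ee_pos: [0.5265, 0.1096, 0.0362]
tcp_rot: [-179.9, 0.5, 177.6]
wrist_force: [-0.7, -0.9, 1.2]
opening: -0.0005
```

{"api": "apply_moves", "payload": {"rows": [[1.5,-0.06,0,0,0,0,1],[1.5,-0.06,0,0,0,0,1]]}}

```text
time: 36.88
ee_pos: [0.5295, 0.1095, 0.0362]
tcp_rot: [-179.9, 0.5, 177.6]
wrist_force: [-0.9, -1.0, 0.3]
opening: 0.0001
```

{"api": "apply_moves", "payload": {"rows": [[1.5,-0.06,0,0,0,0,1],[1.5,-0.06,0,0,0,0,1]]}}

```text
time: 37.12
ee_pos: [0.532, 0.1094, 0.0361]
tcp_rot: [-179.9, 0.4, 177.6]
wrist_force: [-7.5, -0.0, 3.8]
opening: 0.0003
```

{"api": "apply_moves", "payload": {"rows": [[1.5,-0.06,0,0,0,0,1],[1.5,-0.06,0,0,0,0,1]]}}

```text
time: 37.38
ee_pos: [0.5342, 0.1093, 0.0362]
tcp_rot: [-179.9, 0.4, 177.6]
wrist_force: [-7.8, 0.3, 6.2]
opening: -0.0001
```

Contact is at about 0.531. I'll push on to about 0.539.

{"api": "apply_moves", "payload": {"rows": [[1,-0.04,0,0,0,0,1],[1,-0.04,0,0,0,0,1],[1,-0.04,0,0,0,0,1],[1,-0.04,0,0,0,0,1],[0.6,0,0,0,0,0,1]]}}

```text
time: 38.0
ee_pos: [0.5388, 0.1092, 0.0362]
tcp_rot: [-179.9, 0.4, 177.6]
wrist_force: [-7.9, 0.2, 5.5]
opening: -0.0002
```

```bash
python3 - <<'E'
from h import *
from workcell import *
o=get_obs();print(o["ee_pos"],o["wrist_force"])
im=camera("side")[:,:,::-1]
cv2.imwrite("pics/s13.png",cv2.resize(im[140:270,180:320],None,fx=5,fy=5,interpolation=cv2.INTER_CUBIC)[:600])
E
```

```text
[0.53882685 0.10915441 0.03616993] [-7.87415767  0.18446343  5.51289381]
```

View pics/s13.png

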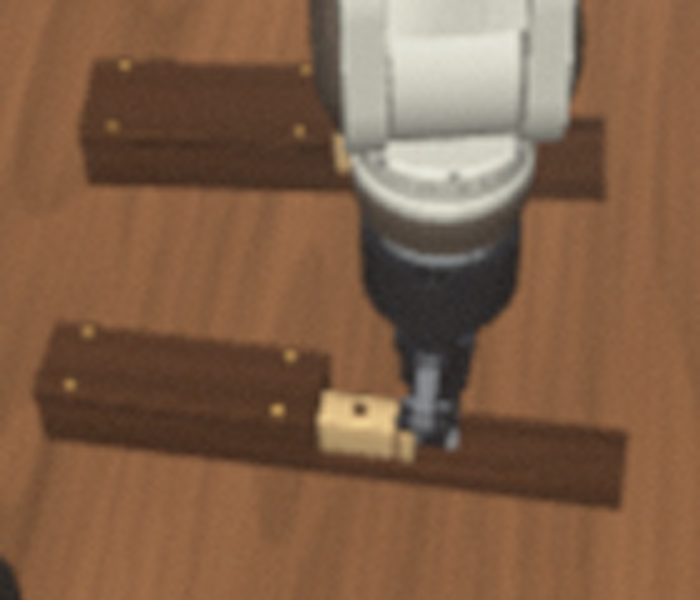

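{"api": "apply_moves", "payload": {"rows": [[-1,0,0,0,0,0,1],[-2,0.1,0,0,0,0,1],[-10,0.4,0,0,0,0,1],[-15,0.6,0,0,0,0,1],[0,0,30,0,0,0,1],[0,0,40,0,0,0,1],[-30,0,30,0,0,0,1],[-30,0,20,0,0,0,1],[-30,0,0,0,0,0,1],[0,0,0,0,0,0,1]]}}

```text
time: 39.3
ee_pos: [0.4203, 0.1102, 0.1567]
tcp_rot: [-180.0, 0.6, 177.6]
wrist_force: [0.3, 0.3, -0.4]
opening: 0.0005
```

```bash
python3 - <<'E'
from h import *
from workcell import *
o=get_obs();print(o["ee_pos"],o["wrist_force"],o["time"])
im=camera("side")[:,:,::-1]
cv2.imwrite("pics/s14.png",cv2.resize(im[140:270,180:320],None,fx=5,fy=5,interpolation=cv2.INTER_CUBIC)[:600])
cv2.imwrite("pics/s14f.png",im)
t=camera("top")[:,:,::-1]; cv2.imwrite("pics/t14.png",cv2.resize(t[120:240,210:330],None,fx=5,fy=5,interpolation=cv2.INTER_CUBIC))
E
```

```text
[0.42032902 0.11021261 0.15672556] [ 0.25550304  0.29922286 -0.40808817] 39.3
```

View pics/s14.png

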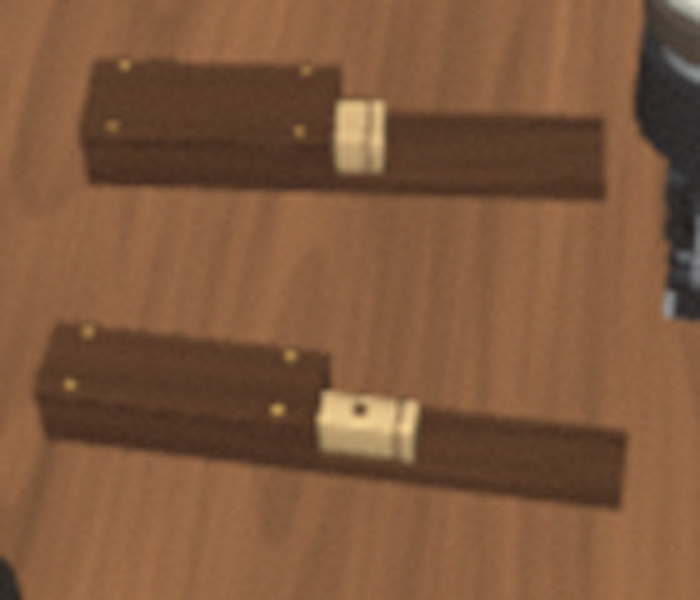

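View pics/t14.png

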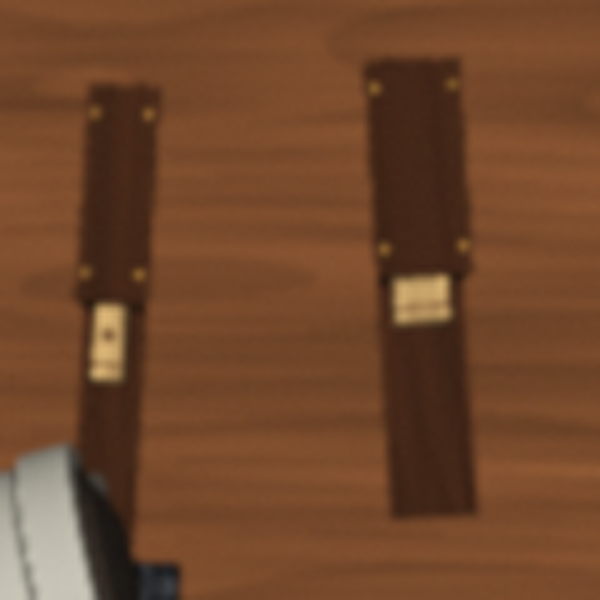

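View pics/s14f.png

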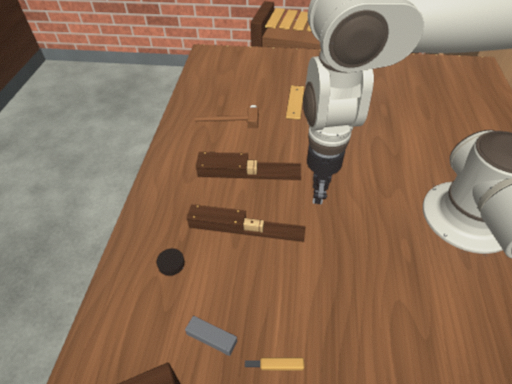

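```bash
python3 - <<'E'
from h import *
from workcell import *
def fr(p,e,yw):
    y=np.radians(yw);u=np.array([np.cos(y),np.sin(y)]);n=np.array([-u[1],u[0]]);d=p[:2]-np.array(e);return np.round([d@u*1e3,d@n*1e3],1)
print("slim2",fr(pt("side",*cr(360,408,5,180,140),.034),(.5997,.1062),-2.45),fr(pt("top",*cr(108,336,5,210,120),.034),(.5997,.1062),-2.45))
for q in [(392,326),(452,320)]: print("broad rear corner",fr(pt("top",*cr(*q,5,210,120),.034),(.6193,-.104),3.2))
print(job_done())
E
```

```text
slim2 [-18.9   0.2] [-21.2   1.8]
broad rear corner [-31.5  23.3]
broad rear corner [-29.5 -17.3]
the job is handed in; nothing more can be done
None
```

All three pegs are sorted, both rows are pushed against their stop blocks, and the job was handed in at about 39 s of the 72 s allowed. It reported no verdict.

- **Broad peg:** it lies in the wide tray. The force jumped from about 0 to 8 N with the tool at x of about 0.5725, and I pushed on to 0.580. That moves the stop back about 7.5 mm.
- **Slim pegs:** both lie end to end in the narrow tray. The force rose at x of about 0.531, and I pushed on to 0.539. That moves the stop back about 7.5 mm.

**Last checks:**
- In the pictures all three pegs look flat in their channels.
- The rear slim peg is about 20 mm outside the roof edge, 0–2 mm off the centre line. The two cameras differ by about 2 mm.
- The broad peg's rear is about 30 mm outside the roof edge. Its two rear corners, read from a blurred crop, put its centre about 3 mm off the centre line, within the 9 mm allowed.
- The whetstone, mallet, file handle and gangsa key look unmoved.
- The arm stands clear and touches nothing.

**Not checked or off plan:**
- The stop travel comes from force and tool position only, because the blocks are hidden under the roofs.
- Contact between the slim pegs was seen before they went under the roof. Afterwards it is inferred from the push.
- The push force was about 8 N, not the expected 5 N, along with about 5 N upward, which I put down to rubbing friction.
- Early on, joint 6 reached its 180° limit and stopped the arm. I switched to the half-turn grasp.

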